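# Refit the headphone amplifier's volume knob and hold it pressed in

### The job

The volume knob has come off the small headphone amplifier on the media unit. Pick it up gently, turn it so that the flat in its bore (under the white line) matches the flat on the amplifier's D-shaft, and push it fully home on the shaft; then press the knob in against its springy push-switch, firmly but without forcing it, and finish while you are still holding it pressed in, as for wireless pairing. Leave the controller, cup, clip and coasters where they are.

Things in the scene. Friction and masses are not known exactly. Their poses are not given: they have to be found in the camera images.
- knob_center (a point): Loose knob: silver grooved cylinder, black top, 44 mm across, 28 mm high, 30 to 65 g, standing bore down on the unit. Point: its centre, 14 mm above its underside; z up its axis, x to the white line that runs from mid-top to the rim and down the side. Thin hollow moulding: it cracks if gripped with more than 50 N by each finger; 20 to 30 N is plenty.
- knob_mark (a point): Point on the knob's white line, on its side wall half-way up, 22 mm from its axis; axes as the knob's. Under this side lies the flat of the blind D-shaped bore that opens in the underside: 17 mm deep, round part 11 mm across, flat 2 mm from the axis, mouth bevelled 2 mm. A sliding fit, some 0.5 mm of play all round.
- shaft_tip (a point): Bright upright D-shaft on the amplifier, 10 mm across, flat 1.5 mm from its axis on its x side (x points out of the flat, z up), last 3.5 mm tapered by 1.5 mm. Point: centre of its tip, 25 mm above the panel, 85 mm above the unit when not pressed. Knob fully home: bore floor on the tip, knob centre 3 mm below this point, x axes alike. Turns stiffly (0.02 N m).
- shaft (a joint): How far the shaft is pushed in, m: 0 out, 0.004 at its stop. Sprung: 2 N starts it moving, just over 3 N brings it to 2 mm, where the switch closes, and 4.5 N to its stop, where it may be held; it springs back out when let go. Pushing with more than 30 N breaks it.
- amp: Headphone amplifier, grey metal case 190 (x) x 210 (y) x 60 mm high, heavy and fixed. Origin at the centre of its underside, z up, x to its front with the sockets. The shaft stands at x 0, y -20 mm from its centre in a black nut that rises 3 mm from the flat top panel, within a printed ring of scale marks.
- controller: Grey game controller, 105 x 170 x 53 mm, to be left alone. Origin at the centre of its underside, length along y.
- cup: White ceramic mug, 80 mm across, 85 mm high, handle to y; to be left alone. Origin at the centre of its underside.
- clip: Chrome spring clip with two wire handles, 75 x 50 x 22 mm, to be left alone. Origin at its underside.
- coasters: Stack of black plastic coasters in a holder, 108 mm across, 44 mm high, to be left alone. Origin at the centre of its underside.
Not all that is in view belongs to the job. There is more than one size of the part that bears knob_center; the job needs the larger.

How it is judged (in metres and radians):
On the way, in this order (a step that is already met when the one before it is completed fails the run):
1. the knob is picked up, clear of the unit's top (height (world z) of knob_center above 0.05 m and contact force between the fingers and knob above 1 N), for 0.2 s.
2. the knob is fully home on the shaft, flat to flat (z of knob_center in the frame of shaft_tip below -0.0015 m and horizontal distance between knob_center and shaft_tip below 0.002 m and x of knob_mark in the frame of shaft_tip above 0.019 m), for 0.2 s.
At the end, for the whole second after the job is handed in: The robot still presses the knob in: bore floor within 1.5 mm of the shaft's tip, axes within 2 mm, upright within 0.12 rad, white line towards the shaft's flat (over 19 mm out that way), shaft pushed in over 2 of its 4 mm, fingers on the knob and knob on the shaft with over 2 N each (all of step 2 and angle between knob_center's own z axis and vertical below 0.12 rad and value of joint shaft above 0.002 m and contact force between the fingers and knob above 2 N and contact force between knob and amp above 2 N); the arm keeps its last pose, push and grip.
It fails at once if the knob is squeezed by more than 50 N a finger (100 N over both) (contact force between the fingers and knob above 100 N).
It fails at once if the knob is forced against the shaft or amplifier with more than 30 N (contact force between knob and amp above 30 N).
It fails at once if the controller, cup, clip or coasters are moved by more than 20 mm (distance of any of controller, cup, clip, coasters from where it was at the start of the episode above 0.02 m).
It also fails if it takes over 40 s, if anything falls off the work surface, if the arm or the gripper's body presses on something with over 40 N, if the wrist force passes 120 N, or if a joint passes its speed limit or range.

### The arm

A 6-joint arm with a two-finger parallel gripper is mounted at the origin on the work surface. World frame = base frame: x ahead of the robot, y to its left, z up, the work surface at z = 0. Lengths are in mm, angles in rad, forces in N, time in s.
With the tool pointing down it reaches from about 350 to 975 mm from the base axis. Payload 4.9 kg.
Tool frame: the origin (TCP) lies at the very end of the fingers, on their centre line; the grasp point (between the pads) lies 19 mm behind it; z points along the fingers, y is the direction in which the jaws open and shut (so a half turn about z gives the same grasp; the last joint's range is limited). The gripper opens to 85 mm and grips with 20 to 120 N. Pads are 22 mm wide; open, the fingers measure 114 mm over their backs; the gripper's body (76 mm by 85 mm) begins 54 mm behind the grasp point. The pads swing forward as they close: fully open they stand 13 mm farther back than shut.
Start: joints at [-1.375, 0.053, 1.613, -0, 1.476, -0.119], TCP at [193.511, -594.268, 231.304] pointing down, gripper open.
Joint ranges: [-3.01, 3.01], [-1.01, 2.22], [0.06, 2.58], [-1.02, 4.17], [0.09, 2.62], [-3.14, 3.14]. Speed limits (rad/s): [2.57, 2.57, 3.14, 3.14, 3.14, 3.14].

### API

Orientations are given as a unit quaternion [x, y, z, w].
In Python, from cell import status, viewer, r gives the robot as it stands.
- The arm moves only by the tool servo_tool, never from a script. Its argument "rows" is a list that holds one entry, the list of rows, each a list of 7 numbers: the closure, from -1 (fully open) to 1 (shut), then the shift along the world's x, y, z in cm, then the turn, a rotation vector about the world's x, y, z in degrees. In form: [[[fingers, dx, dy, dz, rx, ry, rz], ...]]. A call has 1 to 20 rows; each row is the pose to reach, as a shift and turn from the pose measured when the call began; what a row does not reach only later rows make up. A row lasts 1/8 s, in which the tool goes at most 62.5 mm and 10.7 degrees, less where a joint would pass 70% of its speed; a pose out of reach is approached as far as the arm can. A call with a gripper value outside its range is refused whole. The fingers move at their own pace and stop on an object; "squeeze" is the grip in N (left out, the last holds). Time passes only in rows, so rows that repeat a pose let the fingers close. It gives the time, the measured TCP pose, the force and the opening at its end, in the units of the state.
- status.get_state(): the state, without advancing time (a new reading comes with each control period).
- viewer.camera(name): name is "scene" or "top" or "wrist"; returns (picture, depth): 420x560x3 uint8, blue, green, red; 420x560 float32, mm along the optical axis (not along the pixel's ray), 0 where there is no reading.
- viewer.calibration(name): a dict with "K" (3x3 intrinsics, pixels), "rvec" (rotation vector, rad) and "tvec" (3), from world to camera coordinates, as OpenCV has them; the wrist camera has in their place "hand_eye" (4x4, takes a point from camera to tool coordinates, whose origin is the TCP and whose axes are the flange's). Camera axes: x right, y down, z forward; pixel columns grow to the right and rows downward; lengths in mm; the calibration is good to about 2 mm. A picture is of the moment at which its call begins: read the wrist's pose just before it. calibration takes no time and is no camera call.
- r.job_done(): hands the job in, once; it reports no verdict.
The state is a dict: "time": time; "qpos": joint angles; "qvel": joint speeds; "tau": joint torques, N m; "tool_pos": TCP position; "tool_rot": TCP orientation; "force": force on the tool from outside, world axes, zero at the start; "wrist_torque": the same for the moment, N m; "width": finger opening in mm.
Only numpy, scipy, OpenCV 4.12 (cv2) and the standard library are available. Lean on these libraries where they do the work, as an engineer would, in place of code of your own. Each camera call takes 0.05 s, during which the arm holds its last target.

## Working session

There is one attempt and no reset: what is moved stays moved. The work goes in short steps, Python scripts to look and compute and a tool call to move; the robot and the scene stay as the last step left them, time stands still between calls to the robot, and variables do not carry over. Pictures are saved under pics/ and viewed, and the job is handed in when it is done.

Besides the shell and the picture viewer there is one more tool, called in YAML: its name, and indented under it one key for each argument. servo_tool: Moves the arm, as the interface text tells. Its arguments: {"type":"object","properties":{"rows":{"type":"array","items":{"type":"array","items":{"type":"array","items":{"type":"number"}}}},"squeeze":{"type":"number"}},"required":["rows"]}

```bash
mkdir -p pics; ls
python3 - <<'E'
from cell import status, viewer, r
import cv2,numpy as np
s=status.get_state();print(s)
for n in ['scene','top','wrist']:
    p,d=viewer.camera(n);cv2.imwrite(f'pics/{n}0.png',p);np.save(f'{n}0.npy',d);print(n,viewer.calibration(n))
E
```

```text
pics
{'time': 0.0, 'qpos': array([-1.37498572e+00,  5.33247829e-02,  1.61428023e+00, -1.66867126e-05,
        1.47599567e+00, -1.18992130e-01]), 'qvel': array([ 1.22970411e-03, -1.28225937e-03,  1.22299279e-03, -1.63622845e-04,
       -8.32069689e-05, -1.30810522e-03]), 'tau': array([ 2.44824996e-04, -3.93680835e+01, -3.70179141e+01, -1.50550659e-04,
        7.05844912e-03,  4.89985759e-07]), 'tool_pos': array([ 193.39794955, -593.67696897,  230.09112567]), 'tool_rot': array([ 9.87637336e-01,  1.56752943e-01, -4.68530102e-05, -1.00295735e-03]), 'force': array([-0.12055948,  0.04076487,  0.75622255]), 'wrist_torque': array([ 0.00588557, -0.01276464, -0.00441625]), 'width': 85.45983740958755}
scene {'K': array([[418.93333431,   0.        , 278.31840887],
       [  0.        , 418.93333431, 209.61249341],
       [  0.        ,   0.        ,   1.        ]]), 'rvec': array([ 1.71008515,  1.73835567, -0.79371809]), 'tvec': array([  18.47864943, -332.77801192, 1658.35233703])}
top {'K': array([[425.94416202,   0.        , 286.24031237],
       [  0.        , 425.94416202, 201.46624328],
       [  0.        ,   0.        ,   1.        ]]), 'rvec': array([ 2.16165271, -2.16205574,  0.16510762]), 'tvec': array([-22.75662957, 580.53151799, 995.79430369])}
wrist {'K': array([[345.82987123,   0.        , 282.3953784 ],
       [  0.        , 345.82987123, 213.87815324],
       [  0.        ,   0.        ,   1.        ]]), 'hand_eye': array([[ 1.03298729e-04, -9.63242744e-01, -2.68632471e-01,
         6.83234333e+01],
       [ 9.99999482e-01, -1.72543490e-04,  1.00322921e-03,
        -8.20226408e-02],
       [-1.01270404e-03, -2.68632436e-01,  9.63242228e-01,
        -1.43199360e+02],
       [ 0.00000000e+00,  0.00000000e+00,  0.00000000e+00,
         1.00000000e+00]])}
```

View pics/scene0.png

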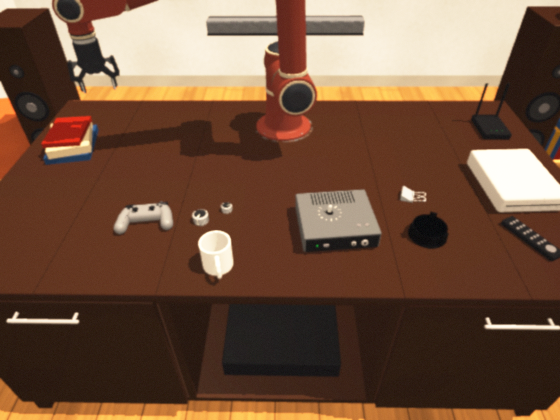

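View pics/top0.png

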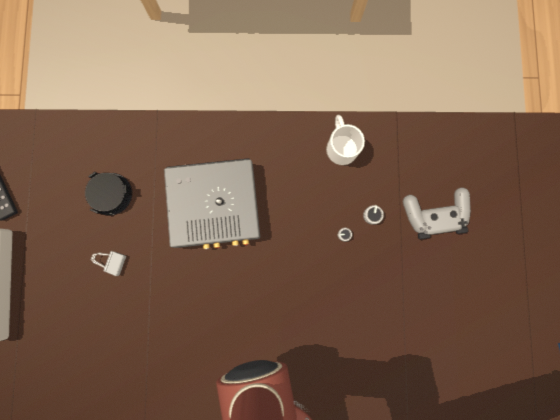

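View pics/wrist0.png

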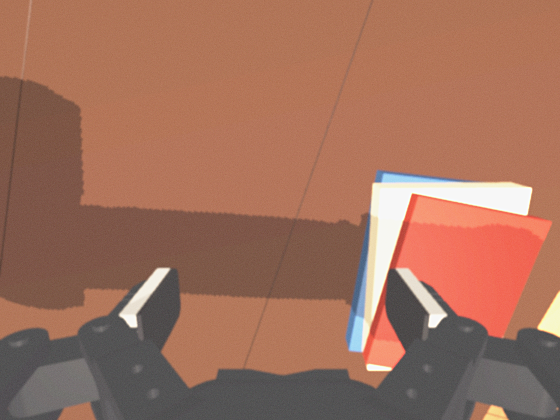

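The top view shows the large knob at about (374,215), the small one at (345,234), the shaft at (219,201) and the mug at (345,145). I'll zoom in and measure.

```bash
cat > h.py <<'E'
import numpy as np,cv2
from scipy.spatial.transform import Rotation as R
from cell import status, viewer, r
def at_height(name,uv,z):
    """pixel ray meets plane z (static cam)"""
    c=viewer.calibration(name);return _hit(c['K'],R.from_rotvec(c['rvec']).as_matrix().T,c['tvec'],uv,z)
def _hit(K,Rt,t,uv,z):
    o=-Rt@t; d=Rt@np.linalg.inv(K)@np.array([uv[0],uv[1],1.]); return o+d*(z-o[2])/d[2]
def wrist_ray(s,uv,z):
    c=viewer.calibration('wrist');H=c['hand_eye'];Rw=R.from_quat(s['tool_rot']).as_matrix()
    o=Rw@H[:3,3]+s['tool_pos'];d=Rw@H[:3,:3]@np.linalg.inv(c['K'])@np.array([uv[0],uv[1],1.]);return o+d*(z-o[2])/d[2]
def wrist_proj(s,P):
    c=viewer.calibration('wrist');H=c['hand_eye'];Rw=R.from_quat(s['tool_rot']).as_matrix()
    p=np.linalg.inv(H)@np.append(Rw.T@(np.array(P,float)-s['tool_pos']),1);q=c['K']@p[:3];return q[:2]/q[2]
def crop(p,x0,y0,w,h,k,f): cv2.imwrite(f,cv2.resize(p[y0:y0+h,x0:x0+w],None,fx=k,fy=k,interpolation=cv2.INTER_CUBIC))
E
python3 - <<'E'
from h import *
p=cv2.imread('pics/top0.png');d=np.load('top0.npy')
crop(p,320,190,80,60,8,'pics/knobs.png');crop(p,160,150,110,100,6,'pics/amp.png')
for n,uv,z in [('big',(374,215),28),('small',(345,234),20),('shaft',(219,201),85),('ampc1',(165,166),60),('c2',(251,160),60),('c3',(259,241),60),('c4',(170,247),60)]:
    print(n,at_height('top',uv,z).round(1),d[uv[1],uv[0]])
E
```

```text
big [ 548.7 -238.5   28. ] 1049.5355
small [ 502.6 -167.4   20. ] 1047.081
shaft [575.3 133.6  85. ] 989.7906
ampc1 [662.9 267.5  60. ] 1079.3062
c2 [678.3  62.2  60. ] 1027.3602
c3 [484.   41.6  60. ] 1055.3619
c4 [470.2 248.9  60. ] 1053.0078
```

```bash
python3 -c "
import cv2,numpy as np
a=cv2.imread('pics/knobs.png');b=cv2.imread('pics/amp.png');print(a.shape,b.shape)"
```

```text
(480, 640, 3) (600, 660, 3)
```

View pics/knobs.png

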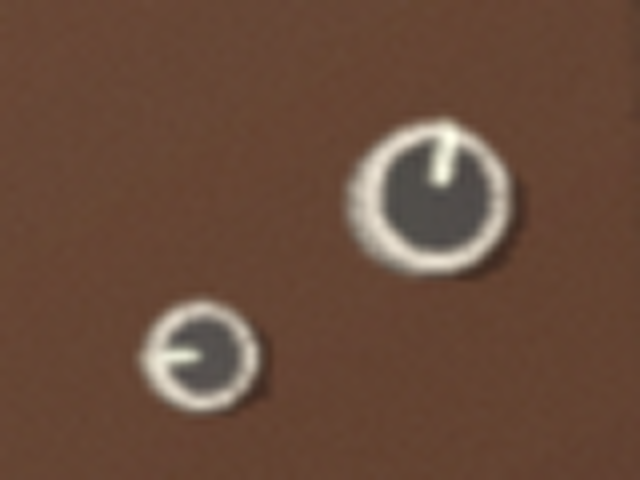

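View pics/amp.png

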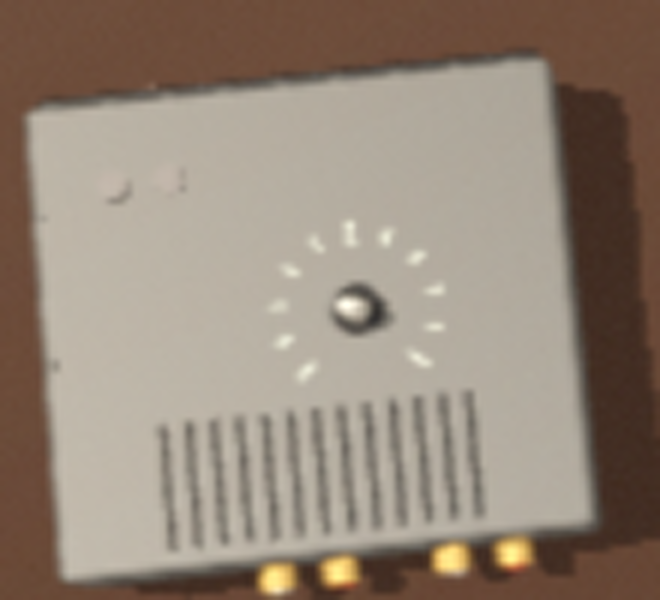

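servo_tool:
  rows:
    - [[-1, 38, 72.7, -5, 0, 0, 0], [-1, 38, 72.7, -5, 0, 0, 0], [-1, 38, 72.7, -5, 0, 0, 0], [-1, 38, 72.7, -5, 0, 0, 0], [-1, 38, 72.7, -5, 0, 0, 0], [-1, 38, 72.7, -5, 0, 0, 0], [-1, 38, 72.7, -5, 0, 0, 0], [-1, 38, 72.7, -5, 0, 0, 0], [-1, 38, 72.7, -5, 0, 0, 0], [-1, 38, 72.7, -5, 0, 0, 0], [-1, 38, 72.7, -5, 0, 0, 0], [-1, 38, 72.7, -5, 0, 0, 0], [-1, 38, 72.7, -5, 0, 0, 0], [-1, 38, 72.7, -5, 0, 0, 0], [-1, 38, 72.7, -5, 0, 0, 0], [-1, 38, 72.7, -5, 0, 0, 0]]
  squeeze: 25

```text
time: 2.15
tool_pos: [573.0, 132.0, 180.3]
tool_rot: [0.988, 0.156, -0.0, -0.001]
force: [0.7, -0.1, 0.5]
width: 85.1
```

```bash
cat > look.py <<'E'
import sys
from h import *
n=sys.argv[1];s=status.get_state();p,d=viewer.camera('wrist');cv2.imwrite(f'pics/{n}.png',p);np.save(n+'.npy',d);np.save(n+'_s.npy',np.r_[s['tool_pos'],s['tool_rot']])
print(s['time'],s['tool_pos'].round(2),R.from_quat(s['tool_rot']).as_matrix().round(3).tolist(),s['qpos'].round(3),s['width'])
if len(sys.argv)>2:
    uv=wrist_proj(s,[float(a) for a in sys.argv[2:5]]);print(uv);x,y=(uv-[50,38]).astype(int).clip(0);crop(p,x,y,100,75,8,f'pics/{n}z.png')
E
python3 look.py w1 575.3 133.6 85
```

```text
2.15 [573.01 131.97 180.29] [[0.951, 0.308, -0.001], [0.308, -0.951, 0.001], [-0.0, -0.001, -1.0]] [9.900e-02 2.000e-03 1.751e+00 1.000e-03 1.389e+00 1.356e+00] 85.12907881549215
[281.1586505  212.68103212]
```

View pics/w1.png

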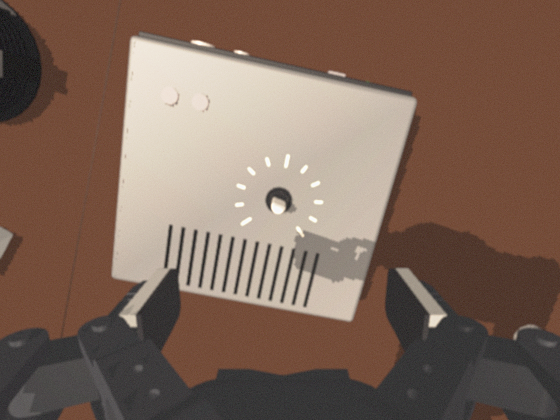

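View pics/w1z.png

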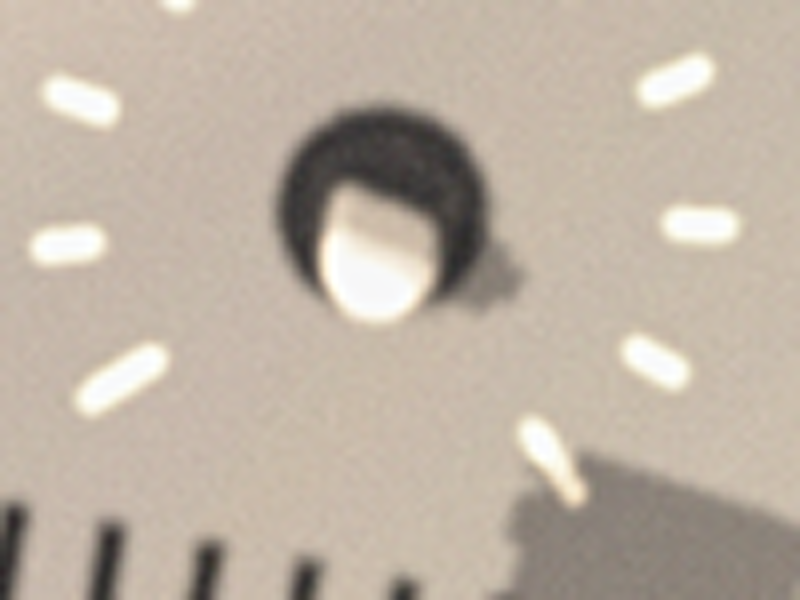

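The wrist view shows the shaft at about (278,203). Its flat faces image-up and slightly right, which is roughly world −3° yaw. I'll take a closer look to refine this.

servo_tool:
  rows:
    - [[-1, -2, -0.6, -6, 0, 0, 0], [-1, -2, -0.6, -6.5, 0, 0, 0], [-1, -2, -0.6, -6.5, 0, 0, 0], [-1, -2, -0.6, -6.5, 0, 0, 0]]

```text
time: 2.7
tool_pos: [555.8, 125.9, 118.9]
tool_rot: [0.988, 0.156, 0.003, -0.001]
force: [0.2, -0.7, -0.4]
width: 85.4
```

```bash
python3 look.py w2 575.3 133.6 80
```

```text
2.7 [555.78 125.88 118.88] [[0.952, 0.308, 0.005], [0.307, -0.952, 0.002], [0.006, -0.0, -1.0]] [9.100e-02 1.500e-02 1.846e+00 1.000e-03 1.275e+00 1.349e+00] 85.36308994857605
[279.74521324 208.19680696]
```

View pics/w2z.png

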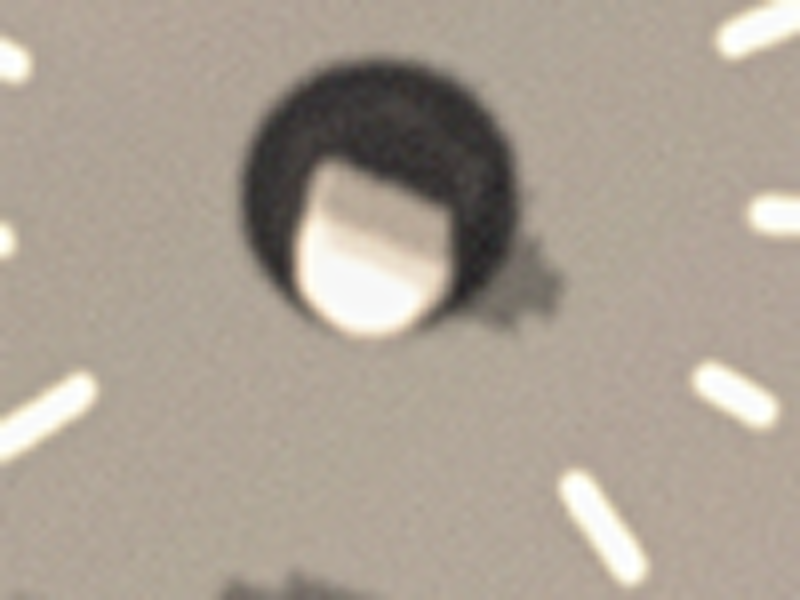

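Run:
```python
from h import *
a=np.load('w2_s.npy');s=dict(tool_pos=a[:3],tool_rot=a[3:])
f=lambda u,v,z:wrist_ray(s,(229+u/8-.44,170+v/8-.44),z)
print('nut',f(379,195,63)); 
for k in ([325,155,450,207,63],[330,215,445,258,85]):
    d=f(k[2],k[3],k[4])-f(k[0],k[1],k[4]); print('flat yaw',np.degrees(np.arctan2(d[1],d[0]))+90,np.hypot(*d[:2]))
# scale-mark ring: bright blobs fit
p=cv2.imread('pics/w2.png');g=p.min(2);m=cv2.inRange(g,225,255)
n,l,st,c=cv2.connectedComponentsWithStats(m)
pts=[];
for i in range(1,n):
    if 15<st[i,4]<400:
        w=wrist_ray(s,c[i],60);pts.append(np.r_[w[:2],st[i,4]])
print(np.round(pts,1))
P=np.array(pts)
e=f(379,195,60)[:2]
q=P[abs(np.hypot(*(P[:,:2]-e).T)-30)<15]
A=np.c_[2*q[:,:2],np.ones(len(q))];x=np.linalg.lstsq(A,(q[:,:2]**2).sum(1),rcond=None)[0];print('ring',x[:2],np.sqrt(x[2]+x[:2]@x[:2]),np.hypot(*(q[:,:2]-x[:2]).T).round(1))
# predict shaft outline centers
print('proj tip of nut xy',wrist_proj(s,[*f(379,195,63)[:2],85])*1, 'crop',(wrist_proj(s,[*f(379,195,63)[:2],85])-[229,170]+.44)*8)
```

```text
nut [578.69401705 137.16141946  63.        ]
flat yaw -5.104160878306203 9.961227428062884
flat yaw -3.0878916587924863 8.083196462897286
[[608.8 140.4  57. ]
 [604.  154.1  36. ]
 [607.1 125.9  35. ]
 [593.4 164.2  36. ]
 [598.8 114.1  37. ]
 [579.3 168.   33. ]
 [586.2 106.9  38. ]
 [565.1 165.3  31. ]
 [570.8 136.7 101. ]
 [553.7 156.5  44. ]
 [571.6 106.5  32. ]
 [558.5 112.6  46. ]]
ring [577.93675507 136.95690596] 31.128725558975702 [31.1 31.1 31.2 31.3 31.  31.1 31.2 31.1 31.1 31.2 31.1]
proj tip of nut xy [275.21934122 202.5928516 ] crop [373.27472974 264.26281281]
```

View pics/w2.png

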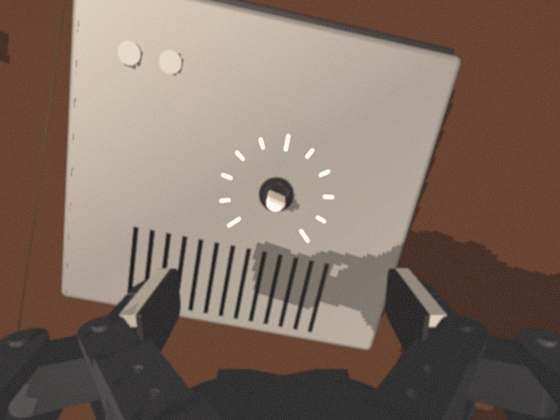

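Run:
```python
from h import *
print('mug',at_height('top',(346,140),85).round(),'knob',at_height('top',(375,214.6),28).round(1))
a=at_height('top',(320+440/8,190+185/8),28);b=at_height('top',(320+450/8,190+125/8),28);d=b-a;print(np.degrees(np.arctan2(d[1],d[0])))
a=at_height('top',(320+375/8*0+345/8,190),28)
```

```text
mug [ 722. -164.   85.] knob [ 549.7 -240.9   28. ]
-11.072851634685462
```

servo_tool:
  rows:
    - [[-1, -1, -6, 5, 0, 0, 0], [-1, -2.8, -37.6, 5, 0, 0, 0], [-1, -2.8, -37.6, 5, 0, 0, 0], [-1, -2.8, -37.6, 5, 0, 0, 0], [-1, -2.8, -37.6, 3, 0, 0, 0], [-1, -2.8, -37.6, 0, 0, 0, 0], [-1, -2.8, -37.6, -4, 0, 0, 0], [-1, -2.8, -37.6, -4, 0, 0, 0], [-1, -2.8, -37.6, -4, 0, 0, 0], [-1, -2.8, -37.6, -4, 0, 0, 0], [-1, -2.8, -37.6, -4, 0, 0, 0]]

```text
time: 4.12
tool_pos: [529.1, -249.8, 81.0]
tool_rot: [0.988, 0.156, 0.004, 0.001]
force: [0.3, -0.5, -0.2]
width: 85.0
```

```bash
python3 look.py k1 550 -240 28
```

```text
4.125 [ 529.07 -249.81   80.97] [[0.951, 0.309, 0.008], [0.309, -0.951, -0.0], [0.008, 0.003, -1.0]] [-0.57   0.094  1.833  0.005  1.208  0.684] 85.0189774315716
[277.04243406 199.07309669]
```

View pics/k1.png

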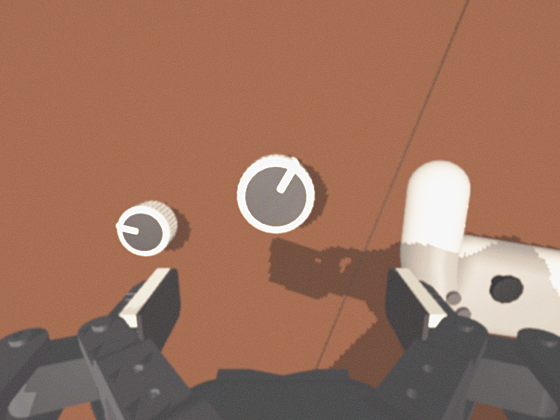

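View pics/k1z.png

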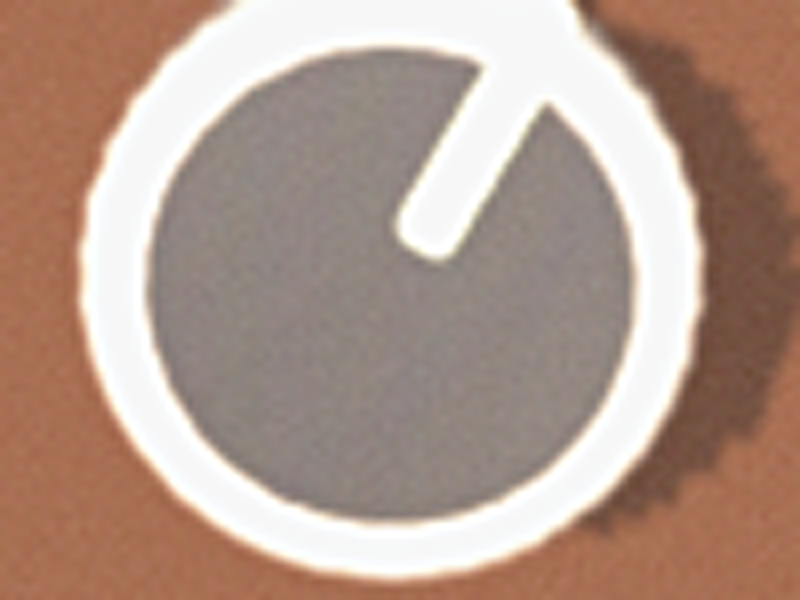

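Run:
```python
from h import *
a=np.load('k1_s.npy');s=dict(tool_pos=a[:3],tool_rot=a[3:])
p=cv2.imread('pics/k1.png')
g=lambda u,v:wrist_ray(s,(227+u/8-.44,161+v/8-.44),28)
# outer white ring fit
m=cv2.inRange(p.min(2),190,255);n,l,st,c=cv2.connectedComponentsWithStats(m)
i=l[191,276-37]; 
i=max(range(1,n),key=lambda i:st[i,4] if abs(c[i][0]-276)<15 and abs(c[i][1]-194)<15 else 0)
cn=max(cv2.findContours((l==i).astype(np.uint8),0,1)[0],key=len)[:,0]
W=np.array([wrist_ray(s,q,28)[:2] for q in cn]);
x=np.linalg.lstsq(np.c_[2*W,np.ones(len(W))],(W**2).sum(1),rcond=None)[0];C=x[:2];print('outer',C,np.sqrt(x[2]+C@C))
inn=[g(*q)[:2] for q in [(148,285),(637,285),(395,522),(220,455),(570,455),(395,46)]];W=np.array(inn)
x=np.linalg.lstsq(np.c_[2*W,np.ones(len(W))],(W**2).sum(1),rcond=None)[0];print('inner',x[:2],np.sqrt(x[2]+x[:2]@x[:2]))
d=g(515,75)-g(428,230);print('line yaw',np.degrees(np.arctan2(d[1],d[0])),'via centre',np.degrees(np.arctan2(*(g(515,82)[:2]-C)[::-1])))
# obstacle map from top depth
d=np.load('top0.npy');cal=viewer.calibration('top');K=cal['K'];Rm=R.from_rotvec(cal['rvec']).as_matrix()
v,u=np.mgrid[:420,:560];P=np.stack([(u-K[0,2])*d/K[0,0],(v-K[1,2])*d/K[1,1],d],-1).reshape(-1,3);Wd=(P-cal['tvec'])@Rm
o=Wd[(Wd[:,2]>8)&(d.ravel()>0)];rel=o[:,:2]-C;rr=np.hypot(*rel.T);an=np.degrees(np.arctan2(rel[:,1],rel[:,0]))
for b in range(-180,180,10):
    k=(an>=b)&(an<b+10)&(rr>30)&(rr<180)
    if k.any(): j=np.argmin(np.where(k,rr,1e9));print(b,rr[j].round(),o[j,2].round())
```

```text
outer [ 552.01791782 -238.35507738] 22.377737195983187
inner [ 550.99468959 -238.86910041] 17.78354198693915
line yaw -10.983615443968455 via centre -14.388454673484603
-120 108.0 25.0
-110 93.0 17.0
-100 86.0 21.0
-90 82.0 21.0
-80 81.0 18.0
-70 82.0 20.0
10 145.0 83.0
20 143.0 48.0
30 149.0 18.0
110 74.0 19.0
120 70.0 19.0
130 74.0 18.0
```

The big knob's inner disc is centred at (551.2,−238.8), its line yaw is about −11.5°, and its fitted radius is 22.4 against a given 22. The jaw axis clears the neighbours, the nearest obstacles being 70 and 81 mm away against a 57 mm half-span. Next: move over it and descend.

servo_tool:
  rows:
    - [[-1, 2.2, 1.1, -1, 0, 0, 0], [-1, 2.2, 1.1, -2.5, 0, 0, 0], [-1, 2.2, 1.1, -4, 0, 0, 0], [-1, 2.2, 1.1, -5.5, 0, 0, 0], [-1, 2.2, 1.1, -6.5, 0, 0, 0], [-1, 2.2, 1.1, -7, 0, 0, 0], [-1, 2.2, 1.1, -7, 0, 0, 0]]

```text
time: 5.05
tool_pos: [550.5, -238.8, 10.2]
tool_rot: [0.988, 0.156, 0.004, 0.0]
force: [-0.1, 0.5, -0.6]
width: 85.4
```

```bash
python3 look.py k2 551 -239 28
```

```text
5.05 [ 550.54 -238.82   10.18] [[0.951, 0.309, 0.007], [0.309, -0.951, 0.001], [0.007, 0.002, -1.0]] [-0.535  0.225  1.821  0.005  1.09   0.72 ] 85.39486387035804
[283.11329181 292.62343387]
```

View pics/k2.png

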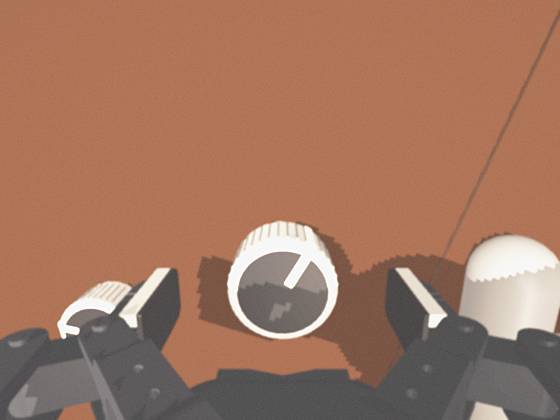

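The knob at (283,290) is centred between the pads. Lower by 5 mm and close gently.

servo_tool:
  rows:
    - [[-1, 0.06, 0, -0.5, 0, 0, 0], [-1, 0.06, 0, -0.5, 0, 0, 0], [0, 0.06, 0, -0.5, 0, 0, 0], [1, 0.06, 0, -0.5, 0, 0, 0], [1, 0.06, 0, -0.5, 0, 0, 0], [1, 0.06, 0, -0.5, 0, 0, 0], [1, 0.06, 0, -0.5, 0, 0, 0], [1, 0.06, 0, -0.5, 0, 0, 0], [1, 0.06, 0, -0.5, 0, 0, 0]]
  squeeze: 25

```text
time: 6.22
tool_pos: [551.8, -239.1, 6.0]
tool_rot: [0.988, 0.156, 0.004, 0.001]
force: [0.3, 0.3, 3.4]
width: 42.6
```

```bash
python3 look.py k3 551 -239 28
```

```text
6.225 [ 551.77 -239.14    6.04] [[0.951, 0.309, 0.008], [0.309, -0.951, -0.0], [0.008, 0.003, -1.0]] [-0.535  0.233  1.82   0.005  1.082  0.72 ] 42.59219995371807
[281.48585638 300.15001341]
```

View pics/k3.png

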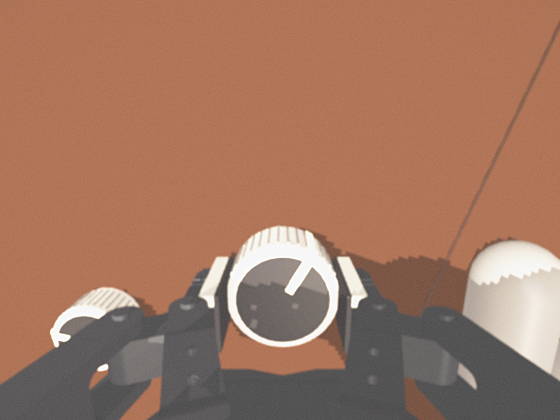

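View pics/k3z.png

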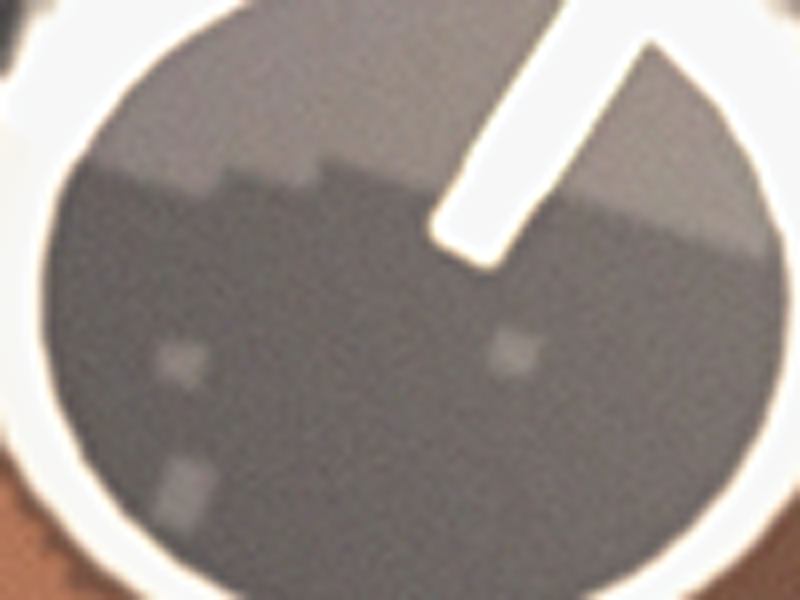

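Gripped: width 42.6 mm, with the knob at (283,300) in the image. I'll measure its pose in the tool frame.

```bash
cat > mk.py <<'E'
from h import *
import sys
n,z=sys.argv[1],float(sys.argv[2]);u0,v0=float(sys.argv[3]),float(sys.argv[4])
a=np.load(n+'_s.npy');s=dict(tool_pos=a[:3],tool_rot=a[3:]);p=cv2.imread(f'pics/{n}.png')
g=p.min(2).astype(float)
# radial search for dark->white transition from centre
W=[]
for t in np.radians(np.arange(0,360,4)):
    for rr in np.arange(20,70,.25):
        q=(u0+rr*np.cos(t),v0+rr*np.sin(t)); val=cv2.getRectSubPix(g.astype(np.float32),(1,1),q)[0,0]
        if val>185: W.append(wrist_ray(s,q,z)[:2]);break
W=np.array(W);k=np.ones(len(W),bool)
for _ in range(6):
    x=np.linalg.lstsq(np.c_[2*W[k],np.ones(k.sum())],(W[k]**2).sum(1),rcond=None)[0];C=x[:2];rad=np.sqrt(x[2]+C@C);e=abs(np.hypot(*(W-C).T)-rad);k=e<max(.5,np.median(e)*2)
Rw=R.from_quat(s['tool_rot']).as_matrix()
print('disc',C.round(2),'rad',rad.round(2),k.sum(),'tool xy',(Rw.T@(np.r_[C,z]-s['tool_pos'])).round(2))
# white line: white pixels within disc radius
V,U=np.mgrid[int(v0-60):int(v0+60),int(u0-60):int(u0+60)];L=[]
for u,v in zip(U.ravel(),V.ravel()):
    if g[v,u]>190:
        w=wrist_ray(s,(u,v),z)[:2]
        if 7<np.hypot(*(w-C))<rad-1.5: L.append(w)
L=np.array(L);print('line',np.degrees(np.arctan2(*(L.mean(0)-C)[::-1])),len(L))
d=cv2.fitLine(L.astype(np.float32),cv2.DIST_L2,0,.01,.01).ravel();print('fit',np.degrees(np.arctan(d[1]/d[0])))
E
python3 mk.py k3 28 283 303; python3 mk.py k1 28 276 194;python3 mk.py k2 28 283 290
```

```text
disc [ 550.76 -239.41] rad 18.34 83 tool xy [-8.700e-01  1.000e-02 -2.197e+01]
disc [ 550.93 -238.69] rad 17.82 83 tool xy [23.82 -3.96 53.15]
line -12.311330894590148 135
fit -12.150348
disc [ 550.43 -238.8 ] rad 18.3 82 tool xy [  0.03  -0.02 -17.82]Traceback (most recent call last):
  File "mk.py", line 21, in <module>
    w=wrist_ray(s,(u,v),z)[:2]
      ~~~~~~~~~^^^^^^^^^^^
  File "h.py", line 10, in wrist_ray
    c=viewer.calibration('wrist');H=c['hand_eye'];Rw=R.from_quat(s['tool_rot']).as_matrix()
ValueError: time passes only in moves, steps and waits
Traceback (most recent call last):
  File "mk.py", line 21, in <module>
    w=wrist_ray(s,(u,v),z)[:2]
      ~~~~~~~~~^^^^^^^^^^^
  File "h.py", line 10, in wrist_ray
    c=viewer.calibration('wrist');H=c['hand_eye'];Rw=R.from_quat(s['tool_rot']).as_matrix()
ValueError: time passes only in moves, steps and waits
```

```bash
sed -i "s/^def wrist_ray/CW=None\ndef cw():\n    global CW\n    if CW is None: CW=viewer.calibration('wrist')\n    return CW\ndef wrist_ray/; s/c=viewer.calibration('wrist')/c=cw()/" h.py; python3 mk.py k3 28 283 303; python3 mk.py k2 28 283 290
```

```text
disc [ 550.76 -239.41] rad 18.34 83 tool xy [-8.700e-01  1.000e-02 -2.197e+01]
line -12.726050272742354 263
fit -12.354062
disc [ 550.43 -238.8 ] rad 18.3 82 tool xy [  0.03  -0.02 -17.82]
line -12.48746320199043 256
fit -12.411983
```

Run:
```python
from h import *
# flat edges in w2: refine via subpixel edge: sample bright/dark transitions along columns of tool x
p=cv2.imread('pics/w2.png');crop(p,255,180,45,36,17,'pics/shaftz.png')
```

```text
(no output)
```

View pics/shaftz.png

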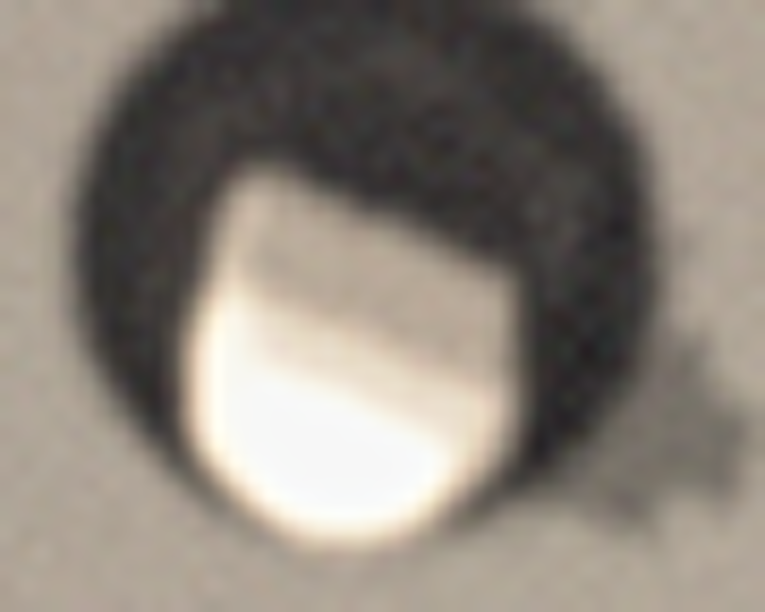

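Step 1: lift and travel to a hover above the shaft, with an 8.4° turn (line −12.4°, flat about −4°).

servo_tool:
  rows:
    - [[1, 0, 0, 4, 0, 0, 0], [1, 0, 0, 9, 0, 0, 0], [1, 0.3, 2, 13, 0, 0, 2], [1, 0.7, 8, 13, 0, 0, 4], [1, 1.1, 14, 13, 0, 0, 6], [1, 1.6, 20, 13, 0, 0, 8.4], [1, 2, 26, 13, 0, 0, 8.4], [1, 2.4, 31, 13, 0, 0, 8.4], [1, 2.6, 35, 13, 0, 0, 8.4], [1, 2.74, 37.66, 13, 0, 0, 8.4], [1, 2.74, 37.66, 12, 0, 0, 8.4], [1, 2.74, 37.66, 11, 0, 0, 8.4], [1, 2.74, 37.66, 11, 0, 0, 8.4], [1, 2.74, 37.66, 11, 0, 0, 8.4]]

```text
time: 8.02
tool_pos: [579.1, 136.6, 115.8]
tool_rot: [0.974, 0.228, 0.004, 0.0]
force: [0.4, -0.3, -0.8]
width: 43.1
```

```bash
cat > lk.py <<'E'
import sys
from h import *
s=status.get_state();print(s['time'],s['tool_pos'].round(2),s['force'].round(2),s['wrist_torque'].round(3),s['width'].round(2));M=R.from_quat(s['tool_rot']).as_matrix();print('yaw',np.degrees(np.arctan2(M[1,0],M[0,0])),'z',M[:,2].round(4))
for n in sys.argv[2:]:
    p,d=viewer.camera(n);cv2.imwrite(f'pics/{sys.argv[1]}_{n}.png',p)
    if n=='wrist': np.save(sys.argv[1]+'_wrist_s.npy',np.r_[s['tool_pos'],s['tool_rot']])
    else:
        c=viewer.calibration(n);uv=cv2.projectPoints(np.array([[578.,137,95]]),c['rvec'],c['tvec'],c['K'],None)[0].ravel();print(n,uv)
        x,y=(uv-[50,38]).astype(int);crop(p,x,y,100,75,8,f'pics/{sys.argv[1]}_{n}z.png')
E
python3 lk.py h1 wrist scene; python3 mk.py h1_wrist 136 283 303
```

```text
Traceback (most recent call last):
  File "lk.py", line 3, in <module>
    s=status.get_state();print(s['time'],s['tool_pos'].round(2),s['force'].round(2),s['wrist_torque'].round(3),s['width'].round(2));M=R.from_quat(s['tool_rot']).as_matrix();print('yaw',np.degrees(np.arctan2(M[1,0],M[0,0])),'z',M[:,2].round(4))
                                                                                                               ^^^^^^^^^^^^^^^^
AttributeError: 'float' object has no attribute 'round'
Traceback (most recent call last):
  File "mk.py", line 4, in <module>
    a=np.load(n+'_s.npy');s=dict(tool_pos=a[:3],tool_rot=a[3:]);p=cv2.imread(f'pics/{n}.png')
FileNotFoundError: [Errno 2] No such file or directory: 'h1_wrist_s.npy'
```

```bash
sed -i "s/s\['width'\].round(2)/s['width']/" lk.py; python3 lk.py h1 wrist scene; python3 mk.py h1_wrist 138 283 303
```

```text
8.025 [579.15 136.6  115.83] [ 0.41 -0.28 -0.77] [ 0.012 -0.007 -0.031] 43.11585178477191
yaw 26.314607200907158 z [ 0.008  0.001 -1.   ]
scene [329.84309643 202.21915908]
disc [577.92 136.12] rad 19.04 47 tool xy [ -1.14  -0.05 -22.18]
line -3.8459035388446385 239
fit -4.2065845
```

View pics/h1_wrist.png

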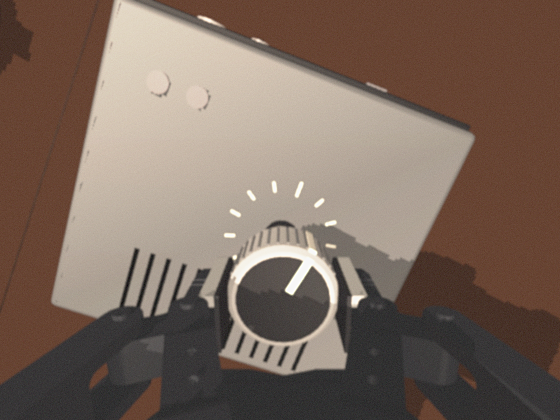

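View pics/h1_scenez.png

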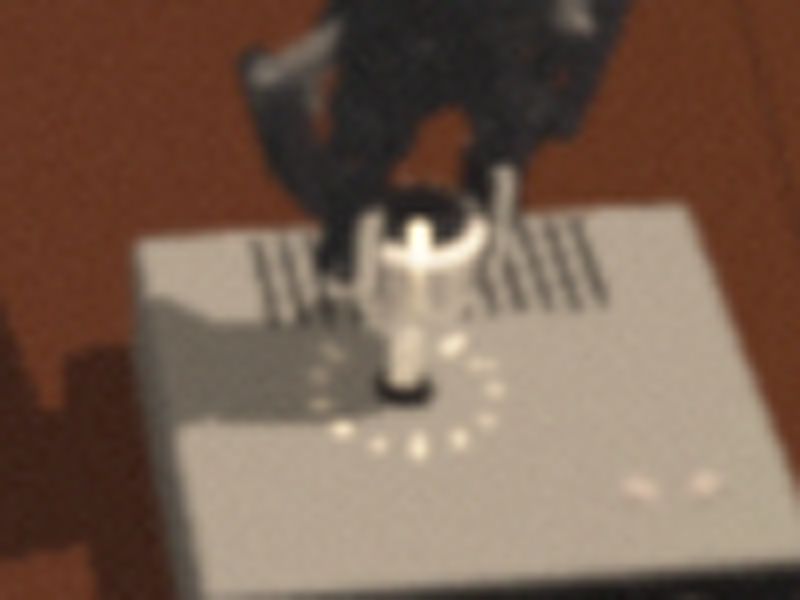

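Run:
```python
from h import *
from scipy.optimize import least_squares
a=np.load('h1_wrist_s.npy');s=dict(tool_pos=a[:3],tool_rot=a[3:]);p=cv2.imread('pics/h1_wrist.png')
m=cv2.inRange(p.min(2),215,255);n,l,st,c=cv2.connectedComponentsWithStats(m);q=[]
for i in range(1,n):
    if 8<st[i,4]<200 and c[i][1]<245:
        w=wrist_ray(s,c[i],60)[:2]
        if abs(np.hypot(*(w-[578,137]))-31)<4:q.append(w)
q=np.array(q);f=least_squares(lambda x:np.hypot(*(q-x).T)-31.13,[578,137]);print(q.round(1),f.x,f.fun.round(2))
c=viewer.calibration('scene')
for P in [(578,137,63),(578,137,85),(578,137,110),(578,137,138)]:
    print(P,(cv2.projectPoints(np.array([P],float),c['rvec'],c['tvec'],c['K'],None)[0].ravel()-[279,164]+.44)*8)
```

```text
[[603.9 154.1]
 [609.  140.3]
 [593.2 164. ]
 [607.  125.9]
 [579.3 168.1]
 [598.9 113.8]
 [564.9 165.2]] [577.95264521 136.89401242] [ 0.01  0.07 -0.07 -0.09  0.06  0.07  0.01]
(578, 137, 63) [403.73008151 378.41981416]
(578, 137, 85) [408.19717746 331.15142983]
(578, 137, 110) [413.41081065 275.98359365]
(578, 137, 138) [419.43121449 212.27894843]
```

Run:
```python
from h import *
p=cv2.imread('pics/h1_scene.png');crop(p,315,180,35,40,15,'pics/sz.png')
q=cv2.imread('pics/scene0.png');crop(q,315,180,35,40,15,'pics/sz0.png')
a=cv2.imread('pics/sz.png');b=cv2.imread('pics/sz0.png')
cv2.imwrite('pics/szz.png',cv2.resize(np.hstack([a,b]),None,fx=.75,fy=.9))
```

View pics/szz.png

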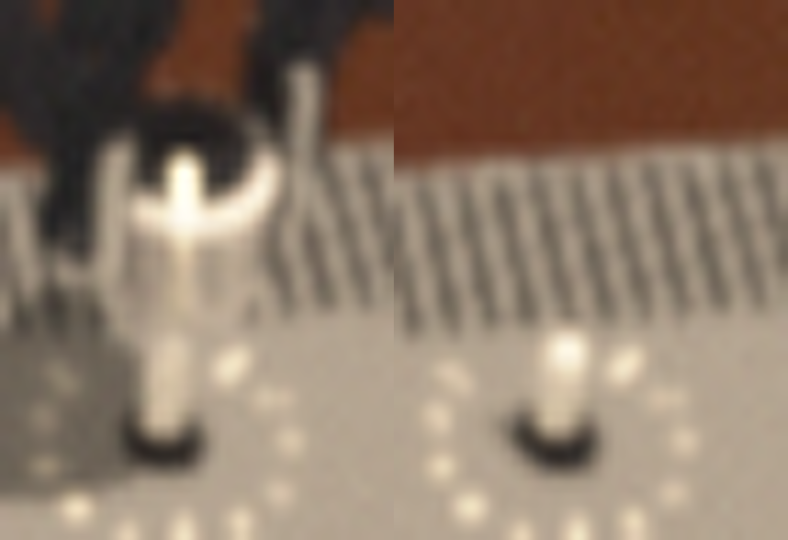

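```bash
cat > ov.py <<'E'
from h import *
import sys
def ov(f,out,cx,cy,top,yaw,x0=310,y0=170,w=45,h=50,k=12):
    c=viewer.calibration('scene')
    p=cv2.imread(f);im=cv2.resize(p[y0:y0+h,x0:x0+w],None,fx=k,fy=k,interpolation=cv2.INTER_CUBIC)
    pr=lambda P:((cv2.projectPoints(np.array(P,float),c['rvec'],c['tvec'],c['K'],None)[0][:,0]-[x0,y0]+.5)*k).astype(np.int32)
    t=np.linspace(0,2*np.pi,60)
    for z,r_,x,y,col in [(top,22,cx,cy,(0,255,0)),(top,18,cx,cy,(0,255,0)),(top-28,22,cx,cy,(0,255,0)),(63,8.5,578.2,137,(255,0,0)),(60,31.1,578.2,137,(255,0,0)),(85,3.5,578.2,137,(255,0,0))]:
        cv2.polylines(im,[pr(np.c_[x+r_*np.cos(t),y+r_*np.sin(t),0*t+z])],True,col,1)
    a=np.radians(yaw);L=[(cx+q*np.cos(a),cy+q*np.sin(a),z) for q,z in [(4,top),(22,top),(22,top-28)]];cv2.polylines(im,[pr(L)],False,(0,0,255),1)
    cv2.imwrite(out,im);print(-R.from_rotvec(c['rvec']).as_matrix().T@c['tvec'])
if __name__=='__main__':
    ov('pics/h1_scene.png','pics/ov1.png',578.1,136.2,138,-4)
    ov('pics/scene0.png','pics/ov0.png',551,-238.8,28,-12.3,180,190,45,50,12)
    a=cv2.imread('pics/ov1.png');b=cv2.imread('pics/ov0.png');cv2.imwrite('pics/ov.png',cv2.resize(np.hstack([a,b]),None,fx=.74,fy=.74))
E
python3 ov.py
```

```text
[1463.18550403   19.80575925  848.47572277]
[1463.18550403   19.80575925  848.47572277]
```

View pics/ov.png

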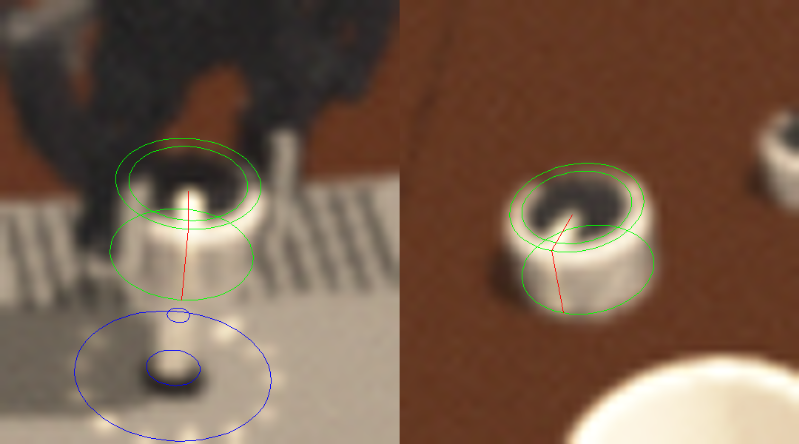

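The overlay shows knob and shaft aligned to within the camera's common offset, and the line yaw is −4°. Descend to just above the tip.

servo_tool:
  rows:
    - [[1, 0.03, 0.08, -0.7, 0, 0, 0], [1, 0.03, 0.08, -1.4, 0, 0, 0], [1, 0.03, 0.08, -2, 0, 0, 0], [1, 0.03, 0.08, -2.3, 0, 0, 0], [1, 0.03, 0.08, -2.3, 0, 0, 0], [1, 0.03, 0.08, -2.3, 0, 0, 0]]

```text
time: 8.88
tool_pos: [580.0, 137.8, 93.7]
tool_rot: [0.974, 0.228, 0.005, 0.001]
force: [0.5, 0.2, -0.8]
width: 42.9
```

```bash
python3 lk.py h2 wrist;python3 mk.py h2_wrist 115 283 303
```

```text
8.875 [580.02 137.76  93.71] [ 0.5   0.19 -0.76] [ 0.028 -0.007 -0.019] 42.87575697932089
yaw 26.337350305941197 z [ 0.0096  0.0012 -1.    ]
disc [578.81 137.18] rad 18.8 37 tool xy [ -1.14   0.05 -21.3 ]
line -4.655966640783354 232
fit -4.176115
```

servo_tool:
  rows:
    - [[1, -0.06, 0, -0.2, 0, 0, 0], [1, -0.06, 0, -0.4, 0, 0, 0], [1, -0.06, 0, -0.6, 0, 0, 0], [1, -0.06, 0, -0.8, 0, 0, 0], [1, -0.06, 0, -0.8, 0, 0, 0]]

```text
time: 9.55
tool_pos: [579.3, 137.7, 85.5]
tool_rot: [0.974, 0.228, 0.005, 0.001]
force: [0.4, 0.8, -0.5]
width: 43.2
```

```bash
python3 lk.py h3 wrist;python3 mk.py h3_wrist 107 283 303
```

```text
9.55 [579.28 137.71  85.49] [ 0.41  0.76 -0.53] [ 0.002  0.021 -0.016] 43.17004425743246
yaw 26.334337599362538 z [ 0.0092  0.0011 -1.    ]
disc [578.25 137.24] rad 18.74 35 tool xy [ -0.94   0.03 -21.52]
line -4.917814487778802 229
fit -3.7618473
```

The underside is about 5 mm below the tip with no reaction force, so the shaft has entered the bore. Continue down.

servo_tool:
  rows:
    - [[1, 0, 0, -0.2, 0, 0, 0], [1, 0, 0, -0.4, 0, 0, 0], [1, 0, 0, -0.6, 0, 0, 0], [1, 0, 0, -0.6, 0, 0, 0]]

```text
time: 10.1
tool_pos: [579.0, 137.6, 79.1]
tool_rot: [0.974, 0.228, 0.004, 0.001]
force: [-0.2, -0.9, -1.1]
width: 42.8
```

```bash
python3 lk.py h4 wrist;python3 mk.py h4_wrist 101 283 303
```

```text
10.1 [579.05 137.64  79.1 ] [-0.22 -0.91 -1.09] [-0.119  0.156 -0.017] 42.820261960821966
yaw 26.33708386997971 z [ 0.0087  0.001  -1.    ]
disc [578.4  137.32] rad 18.58 33 tool xy [ -0.54   0.06 -21.9 ]
line -5.101023753728133 225
fit -3.5777931
```

servo_tool:
  rows:
    - [[1, 0, 0, -0.2, 0, 0, 0], [1, 0, 0, -0.4, 0, 0, 0], [1, 0, 0, -0.5, 0, 0, 0], [1, 0, 0, -0.5, 0, 0, 0], [1, 0, 0, -0.5, 0, 0, 0]]

```text
time: 10.78
tool_pos: [579.0, 137.6, 74.1]
tool_rot: [0.974, 0.228, 0.004, 0.001]
force: [-0.6, -0.4, -0.4]
width: 43.1
```

```bash
python3 lk.py h5
```

```text
10.775 [579.02 137.63  74.05] [-0.61 -0.42 -0.35] [-0.158  0.225 -0.019] 43.136108157224356
yaw 26.33707176370967 z [ 0.0086  0.001  -1.    ]
```

servo_tool:
  rows:
    - [[1, 0, 0, -0.1, 0, 0, 0], [1, 0, 0, -0.2, 0, 0, 0], [1, 0, 0, -0.2, 0, 0, 0], [1, 0, 0, -0.2, 0, 0, 0]]

```text
time: 11.28
tool_pos: [579.1, 137.7, 72.3]
tool_rot: [0.974, 0.228, 0.004, 0.001]
force: [-2.3, -0.2, 2.5]
width: 42.8
```

```bash
python3 lk.py h6
```

```text
11.275 [579.11 137.67  72.26] [-2.33 -0.24  2.46] [-0.136  0.381 -0.01 ] 42.82024293503842
yaw 26.335162732008506 z [ 0.0088  0.001  -1.    ]
```

Spring contact: about 3 N upward at TCP z 72.3. Press on.

servo_tool:
  rows:
    - [[1, 0, 0, -0.1, 0, 0, 0], [1, 0, 0, -0.2, 0, 0, 0], [1, 0, 0, -0.2, 0, 0, 0], [1, 0, 0, -0.2, 0, 0, 0]]

```text
time: 11.78
tool_pos: [579.1, 137.7, 70.3]
tool_rot: [0.974, 0.228, 0.004, 0.001]
force: [-2.6, -0.4, 3.4]
width: 43.2
```

```bash
python3 lk.py h7
```

```text
11.775 [579.11 137.66  70.33] [-2.62 -0.43  3.39] [-0.139  0.484 -0.031] 43.15478730796959
yaw 26.33509373077156 z [ 0.0087  0.001  -1.    ]
```

servo_tool:
  rows:
    - [[1, 0, 0, -0.05, 0, 0, 0], [1, 0, 0, -0.07, 0, 0, 0], [1, 0, 0, -0.07, 0, 0, 0]]

```text
time: 12.15
tool_pos: [579.2, 137.7, 69.8]
tool_rot: [0.974, 0.228, 0.004, 0.001]
force: [-4.1, -1.2, 5.8]
width: 43.0
```

```bash
python3 lk.py h8 wrist scene;python3 mk.py h8_wrist 92 283 303
```

```text
12.15 [579.2  137.66  69.82] [-4.08 -1.25  5.77] [-0.185  0.607 -0.023] 43.00340111607751
yaw 26.33811038970176 z [ 0.0089  0.001  -1.    ]
scene [329.84309643 202.21915908]
disc [578.72 137.4 ] rad 18.59 33 tool xy [ -0.36   0.08 -22.18]
line -4.900905330776879 225
fit -3.3576045
```

View pics/h8_wrist.png

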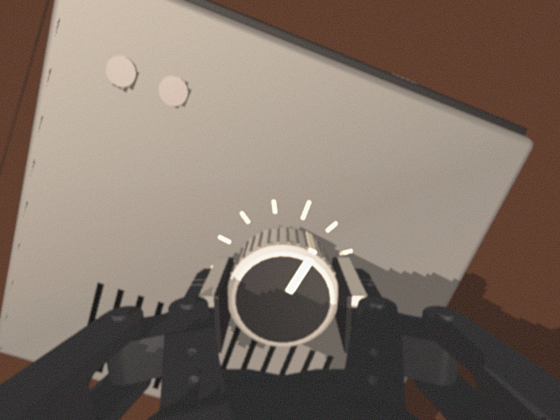

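View pics/h8_scenez.png

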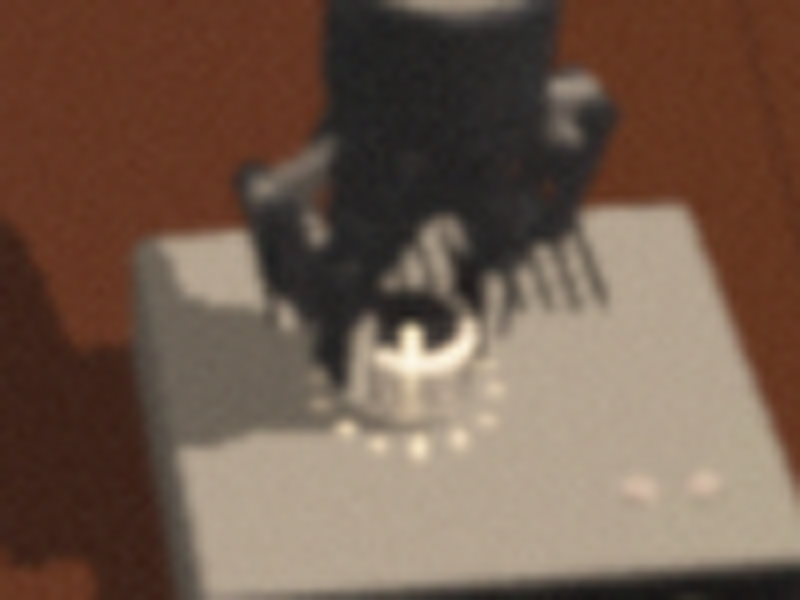

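servo_tool:
  rows:
    - [[1, -0.02, 0, -0.03, 0, 0, 0], [1, -0.02, 0, -0.03, 0, 0, 0], [1, -0.02, 0, -0.03, 0, 0, 0], [1, -0.02, 0, -0.03, 0, 0, 0]]

```text
time: 12.75
tool_pos: [579.2, 137.7, 69.8]
tool_rot: [0.974, 0.228, 0.005, 0.001]
force: [-2.5, -0.9, 4.9]
width: 42.8
```

```bash
python3 lk.py h9
python3 - <<'E'
from h import *
s=status.get_state()
if 3<s['force'][2]<20 and s['tool_pos'][2]<70.8: print(r.job_done())
else: print('check')
E
```

```text
12.75 [579.17 137.65  69.77] [-2.52 -0.93  4.86] [-0.212  0.538 -0.015] 42.81545161690563
yaw 26.338331480869584 z [ 0.0093  0.001  -1.    ]
the job is handed in; nothing more can be done
None
```

I gripped the larger knob at 25 N, turned it about 8.4° and slid it onto the D-shaft. I then pressed it in against the switch spring and handed the job in at 12.75 s, still holding it down.

**Last checks**
- **Depth:** the underside is about 4.2 mm below its unpressed home height, by tool height and assuming no slip in the grip. That puts the shaft at or very near its 4 mm stop.
- **Push:** the last reading was 4.9 N upward, about 5.5 N after the sensor offset, with about 2.5 N sideways from the fit. The highest upward reading was 5.8 N, well under the 30 N limit.
- **Line and centring:** the white line is at −3° to −5°, against the flat measured at −2° to −6° (I aimed for −4°). The knob is centred within about 0.9 mm of the shaft and very nearly upright.
- **Other objects:** the controller, cup, clip and coasters were not approached or touched; I took no final picture to confirm it.

**What disagreed**
- The scene and top cameras showed offsets of about 2–4 mm from the wrist camera. I relied on the wrist camera.
- The fitted radius of the knob's top disc varied from 17.8 to 19.0 mm between views, which did not affect the fit.

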